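Full cans to the rack, empties to the waste bin

TASK

These four spray cans got mixed up during the engine strip-down and look all alike: heft each one to tell full from empty. Stand the two full cans in free bays of the can rack, and stand the two spent ones in the steel waste bin, all four upright on their feet. Set every can down rather than dropping it, and leave the solvent tin, the piston and the wrench where they are.

Things in the scene. Friction and masses are not known exactly. Their poses are not given: they have to be found in the camera images.
- can_a: one of four outwardly identical spray cans, standing upright on the bench at the start: white painted body 52 mm in diameter, straight-sided from the foot up to 127 mm, then a narrower grey cap (39 mm in diameter) up to 158 mm overall. Origin at the centre of its underside, z up its axis. Its mass is hidden: a full can weighs about 290 g (250 to 330 g), an empty one about 80 g (65 to 105 g); two of the four are full, and which ones can only be felt by lifting them
- can_b: outwardly identical to can_a, same sizes and origin; full or empty is not to be seen
- can_c: outwardly identical to can_a, same sizes and origin; full or empty is not to be seen
- can_d: outwardly identical to can_a, same sizes and origin; full or empty is not to be seen
- rack: low grey sheet-steel can rack, fixed to the bench, 70 mm (x) by 271 mm (y): four square bays in a row along its y, each 64 mm inside with 3 mm sheet between, floor 3 mm thick; the long sides and the dividers stand 45 mm high, the two end plates 75 mm. Origin at the centre of its underside on the bench, z up. Bay centres lie at y = -100.5, -33.5, +33.5 and +100.5 mm; the one at +100.5 mm holds the solvent tin, the other three are free
- bin: open bare-steel waste bin, fixed to the bench, 180 mm (x) by 240 mm (y), 85 mm high, walls and floor 4 mm thick, for spent cans. Origin at the centre of its underside on the bench, z up
- tin: bystander: square metal solvent tin, 48 x 48 mm, 128 mm high with its black screw cap, standing in the rack's end bay. Origin at the centre of its underside
- piston: bystander: bare aluminium piston standing crown down on the bench, 88 mm in diameter, 71 mm high. Origin at the centre of its underside
- wrench: bystander: steel wrench 190 mm long lying flat on the bench. Origin under its middle, x along it
There are look-alikes about, which are no part of the job. Leave any orange or purple look-alike of the can_b alone.

How it is judged:
At the end, for the whole second after the job is handed in: All four cans stand upright (within 0.12 rad) at rest, their undersides within 9 mm of the floor of where they stand: each can pressing down with over 1.7 N (full) in a free bay of the rack, each pressing down with less (empty) inside the waste bin (angle between each of can_a, can_b, can_c, can_d's own z axis and vertical below 0.12 rad and linear speed of each of can_a, can_b, can_c, can_d below 0.02 m/s and ((x of can_a in the frame of rack between -0.012 and 0.012 m and y of can_a in the frame of rack between -0.113 and 0.047 m and z of can_a in the frame of rack between -0.005 and 0.012 m and contact force between can_a and anything else above 1.7 N) or (x of can_a in the frame of bin between -0.088 and 0.088 m and y of can_a in the frame of bin between -0.118 and 0.118 m and z of can_a in the frame of bin between -0.005 and 0.013 m and contact force between can_a and anything else below 1.7 N)) and ((x of can_b in the frame of rack between -0.012 and 0.012 m and y of can_b in the frame of rack between -0.113 and 0.047 m and z of can_b in the frame of rack between -0.005 and 0.012 m and contact force between can_b and anything else above 1.7 N) or (x of can_b in the frame of bin between -0.088 and 0.088 m and y of can_b in the frame of bin between -0.118 and 0.118 m and z of can_b in the frame of bin between -0.005 and 0.013 m and contact force between can_b and anything else below 1.7 N)) and ((x of can_c in the frame of rack between -0.012 and 0.012 m and y of can_c in the frame of rack between -0.113 and 0.047 m and z of can_c in the frame of rack between -0.005 and 0.012 m and contact force between can_c and anything else above 1.7 N) or (x of can_c in the frame of bin between -0.088 and 0.088 m and y of can_c in the frame of bin between -0.118 and 0.118 m and z of can_c in the frame of bin between -0.005 and 0.013 m and contact force between can_c and anything else below 1.7 N)) and ((x of can_d in the frame of rack between -0.012 and 0.012 m and y of can_d in the frame of rack between -0.113 and 0.047 m and z of can_d in the frame of rack between -0.005 and 0.012 m and contact force between can_d and anything else above 1.7 N) or (x of can_d in the frame of bin between -0.088 and 0.088 m and y of can_d in the frame of bin between -0.118 and 0.118 m and z of can_d in the frame of bin between -0.005 and 0.013 m and contact force between can_d and anything else below 1.7 N))); the robot touches nothing.
It fails at once if a can is let go in mid-air (nothing touching it while its underside is more than 35 mm above the bench) ((height (world z) of can_a above 0.035 m and contact force between can_a and anything else below 0.01 N) or (height (world z) of can_b above 0.035 m and contact force between can_b and anything else below 0.01 N) or (height (world z) of can_c above 0.035 m and contact force between can_c and anything else below 0.01 N) or (height (world z) of can_d above 0.035 m and contact force between can_d and anything else below 0.01 N)).
It fails at once if the solvent tin, the piston or the wrench is moved by more than 25 mm or the tin or piston is tipped over (distance of any of tin, piston, wrench from where it was at the start of the episode above 0.025 m or angle between any of tin, piston's own z axis and vertical above 0.5 rad).
It also fails if it takes over 72 s, if anything falls off the work surface, if the arm or the gripper's body presses on something with over 40 N, if the wrist force passes 120 N, or if a joint passes its speed limit or range.

ROBOT

A 7-joint arm with a two-finger parallel gripper is mounted at the origin on the work surface. World frame = base frame: x ahead of the robot, y to its left, z up, the work surface at z = 0. Lengths are in m, angles in rad, forces in N, time in s.
With the tool pointing down it reaches from about 0.4 to 0.85 m from the base axis. Payload 10.4 kg.
Tool frame: the origin (TCP) lies at the very end of the fingers, on their centre line; the grasp point (between the pads) lies manip.hold_point_z behind it (manip.hold_point_z is the distance from the TCP to the grasp point, in m); z points along the fingers, y is the direction in which the jaws open and shut (so a half turn about z gives the same grasp; the last joint's range is limited). The gripper opens to 85 mm and grips with 20 to 120 N. Pads are 22 mm wide; open, the fingers measure 114 mm over their backs; the gripper's body (76 mm by 85 mm) begins 54 mm behind the grasp point. The pads swing forward as they close: fully open they stand 13 mm farther back than shut.
Start: joints at [-1.25, 0.332, -0.065, 1.46, 0.022, 1.35, -0.088], TCP at [0.211, 0.588, 0.231] pointing down, gripper open.
Joint ranges: [-2.6, 2.6], [-0.5, 2.12], [-1.47, 1.34], [0.16, 2.42], [-1.27, 4.41], [0.06, 2.06], [-2.6, 2.6]. Speed limits (rad/s): [2.22, 2.22, 2.79, 2.79, 3.14, 3.14, 3.14].

INTERFACE

Orientations are given as a unit quaternion [x, y, z, w].
In Python, from workcell import manip gives the robot as it stands.
- The arm moves only by the tool jog_arm, never from a script. Its arguments are lists of equal length, an entry for each row: "translation": the shift along the world's x, y, z in mm, a list of three; "turn": the turn about the world's z in degrees. In form: {"translation": [[x, y, z], ...], "turn": [turn, ...]}. A call has 1 to 12 rows; each row is the pose to reach, as a shift and turn from the pose measured when the call began; what a row does not reach only later rows make up. A row lasts 1/12 s, in which the tool goes at most 41.7 mm and 7.16 degrees, less where a joint would pass 70% of its speed; a pose out of reach is approached as far as the arm can. A call with a gripper value outside its range is refused whole. "grip" is the finger opening in mm, from 0 to 85.4, set as the call begins (left out, the last holds). The fingers move at their own pace and stop on an object; "grip_force" is the grip in N (left out, the last holds). Time passes only in rows, so rows that repeat a pose let the fingers close. It gives the time, the measured TCP pose, the force and the opening at its end, in the units of the state.
- manip.get_obs(): the state, without advancing time (a new reading comes with each control period).
- manip.camera(name): name is "scene" or "top" or "wrist"; returns a dict with "frame" (384x512x3 uint8, red, green, blue), "mtx" (3x3 intrinsics, pixels), "k1" (the pictures are not rectified: a ray, as slopes to the right and down, at radius r is drawn at 1 + k1 r^2 times it, then the intrinsics apply), "pose" (4x4, takes a point from camera to world coordinates). Camera axes: x right, y down, z forward; pixel columns grow to the right and rows downward; lengths in m; the calibration is good to about 2 mm. A picture is of the moment at which its call begins. There is no depth.
- manip.hand_in(): hands the job in, once; it reports no verdict.
Trained networks look in a picture, given as the dict that the camera call returned (one of the last four; its "shot" number tells which), for a name from the list of things; names that differ only in an ending like _2 or _b are one class to them, and where a whole thing is asked for, a point or a joint stands for the part that bears it (a point fixed in the world has none). Each returns a list of dicts, best first, with "confidence" (0 to 1); they miss things now and then, are a little off and sometimes report something else, mostly with a low value. They report only what shows in the picture. A call takes as long as a camera call. They do not tell look-alikes from the thing itself.
- manip.outline_of(picture, label): "mask" (384x512 bool, what is visible of it) and "extent" ([left, top, right, bottom] in pixels, round what is visible of it).
- manip.pinpoint(picture, label): "at" ([column, row] in pixels: a listed point, or the origin of a listed thing).
The state is a dict: "clock": time; "joint_pos": joint angles; "joint_velocities": joint speeds; "tau": joint torques, N m; "position": TCP position; "ee_rot": TCP orientation; "ft_force": force on the tool from outside, world axes, zero at the start; "torque": the same for the moment, N m; "grip_width": opening from 0.0 (shut) to 1.0 (fully open).
Only numpy, scipy, OpenCV 4.12 (cv2) and the standard library are available. Lean on these libraries where they do the work, as an engineer would, in place of code of your own. Each camera call takes 0.05 s, during which the arm holds its last target. There are 200 camera calls.

## Working session

There is one attempt and no reset: what is moved stays moved. The work goes in short steps, Python scripts to look and compute and a tool call to move; the robot and the scene stay as the last step left them, time stands still between calls to the robot, and variables do not carry over. Pictures are saved under pics/ and viewed, about 8 in all and at most 12, crops included, and the job is handed in when it is done.

Besides the shell and the picture viewer there is one more tool, called after "Request:" as a command line: name --pt "numbers of a row" for each row, then --argument value for the rest. jog_arm: Moves the arm, as the interface text tells. Its arguments: {"type":"object","properties":{"translation":{"type":"array"},"turn":{"type":"array"},"grip":{"type":"number"},"grip_force":{"type":"number"}},"required":["translation","turn"]}

```bash
mkdir -p pics; cat > h.py <<'E'
import numpy as np, cv2
from workcell import manip
def ray(c,px):
    K=np.array(c["mtx"]);k=c["k1"]
    d=np.array([(px[0]-K[0,2])/K[0,0],(px[1]-K[1,2])/K[1,1]]);u=d.copy()
    for _ in range(30): u=d/(1+k*(u@u))
    T=np.array(c["pose"]);return T[:3,3],T[:3,:3]@np.r_[u,1]
def onz(c,px,z):
    o,d=ray(c,px);return o+d*(z-o[2])/d[2]
def proj(c,p):
    T=np.array(c["pose"]);q=T[:3,:3].T@(np.array(p)-T[:3,3]);u=q[:2]/q[2];u=u*(1+c["k1"]*(u@u));K=np.array(c["mtx"])
    return np.array([K[0,0]*u[0]+K[0,2],K[1,1]*u[1]+K[1,2]])
def save(c,n): cv2.imwrite("pics/"+n,np.array(c["frame"])[:,:,::-1])
E
python3 - <<'E'
from h import *
np.set_printoptions(precision=3,suppress=True)
o=manip.get_obs();print(o["position"],o["ee_rot"],o["ft_force"],o["grip_width"],o["clock"],manip.hold_point_z)
ims=[]
for n in("top","scene"):
    c=manip.camera(n);ims.append(c["frame"]);print(n,np.array(c["pose"])[:3,3])
    for l in("can_a","rack","bin","tin","piston","wrench"):
        for r in manip.pinpoint(c,l):
            print(l,r["confidence"],np.round(r["at"]),onz(c,r["at"],0.003 if l in("tin",) else 0))
cv2.imwrite("pics/a.png",ims[0][:,:,::-1]);cv2.imwrite("pics/b.png",ims[1][:,:,::-1])
E
```

```text
[0.211 0.588 0.231] [ 0.171  0.985 -0.001 -0.   ] [ 0.36   0.076 -0.839] 1.0020463682371843 0.0 0.0187
top [ 0.355 -0.007  1.137]
can_a 0.98 [175. 209.] [0.43  0.226 0.   ]
can_a 0.98 [314. 229.] [ 0.377 -0.174  0.   ]
can_a 0.86 [339. 254.] [ 0.306 -0.246  0.   ]
can_a 0.83 [390. 200.] [ 0.463 -0.397  0.   ]
can_a 0.76 [274. 197.] [ 0.468 -0.058  0.   ]
can_a 0.76 [361. 222.] [ 0.399 -0.31   0.   ]
can_a 0.68 [222. 206.] [0.441 0.091 0.   ]
can_a 0.59 [332. 199.] [ 0.465 -0.225  0.   ]
rack 0.82 [205. 144.] [0.621 0.143 0.   ]
bin 0.89 [316. 152.] [ 0.601 -0.18   0.   ]
tin 0.57 [170. 137.] [0.642 0.248 0.003]
piston 0.91 [100. 155.] [0.586 0.46  0.   ]
wrench 0.81 [411. 149.] [ 0.615 -0.467  0.   ]
scene [ 1.2   -0.426  1.256]
can_a 0.84 [232. 213.] [ 0.466 -0.056  0.   ]
can_a 0.81 [186. 208.] [ 0.373 -0.17   0.   ]
can_a 0.74 [147. 237.] [ 0.404 -0.316  0.   ]
can_a 0.72 [298. 166.] [0.421 0.221 0.   ]
can_a 0.72 [159. 205.] [ 0.319 -0.236  0.   ]
can_a 0.69 [127. 265.] [ 0.459 -0.405  0.   ]
can_a 0.63 [268. 187.] [0.441 0.088 0.   ]
can_a 0.57 [182. 239.] [ 0.466 -0.23   0.   ]
can_a 0.19 [350. 209.] [0.646 0.257 0.   ]
rack 0.7 [315. 223.] [0.629 0.138 0.   ]
bin 0.97 [218. 267.] [ 0.603 -0.186  0.   ]
tin 0.62 [351. 209.] [0.65  0.258 0.003]
piston 0.74 [388. 168.] [0.586 0.467 0.   ]
wrench 0.6 [130. 318.] [ 0.612 -0.462  0.   ]
```

View pics/a.png

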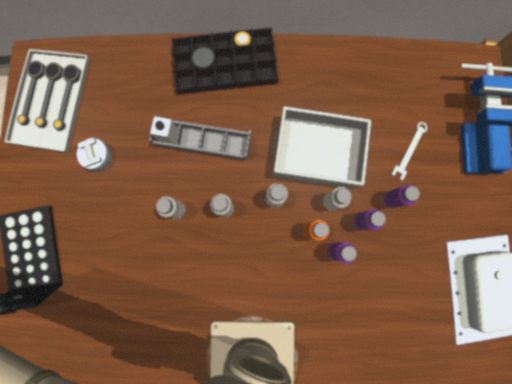

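View pics/b.png

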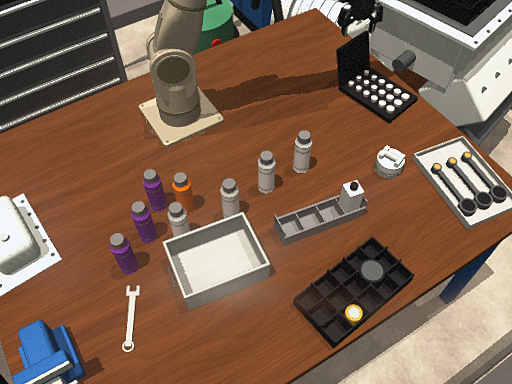

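The white cans are at about (170,208), (221,205), (276,195) and (338,198). The orange one is at (319,230) and the purple ones at (343,253), (371,219) and (404,195). Next I fit accurate poses from silhouettes in both views.

```bash
cat > fit.py <<'E'
from h import *
from scipy.optimize import minimize
def box(cx,cy,z0,z1,a,b): return [[cx+i*a/2,cy+j*b/2,z] for i in(-1,1) for j in(-1,1) for z in(z0,z1)]
def cyl(r,z0,z1): return [[r*np.cos(t),r*np.sin(t),z] for t in np.linspace(0,6.28,24) for z in(z0,z1)]
RACK=[box(0,0,0,.045,.07,.271),box(0,-.134,0,.075,.07,.003),box(0,.134,0,.075,.07,.003),box(0,.1005,.003,.115,.048,.048)]
BIN=[box(0,0,0,.085,.18,.24)]
CAN=[cyl(.026,0,.127),cyl(.0195,.127,.158)]
S=4
def sil(c,parts,p):
    m=np.zeros((384*S,512*S),np.uint8);C,s=np.cos(p[2]),np.sin(p[2])
    for P in parts:
        q=np.array([proj(c,[p[0]+C*x-s*y,p[1]+s*x+C*y,z]) for x,y,z in P])
        cv2.fillConvexPoly(m,cv2.convexHull(((q+.5)*S).astype(np.int32)),1)
    return cv2.resize(m.astype(np.float32),(512,384),interpolation=cv2.INTER_AREA)
def fit(views,parts,p0,yaw):
    f=lambda p:sum(np.abs(sil(c,parts,np.r_[p,0][:3] if not yaw else p)-m).sum()/max(m.sum(),1) for c,m in views)
    p0=np.array(p0[:3 if yaw else 2],float);n=len(p0)
    r=minimize(f,p0,method="Nelder-Mead",options=dict(initial_simplex=np.vstack([p0]+[p0+np.eye(n)[i]*[.012,.012,.1][i] for i in range(n)]),xatol=2e-4,fatol=1e-3))
    return r.x,r.fun
def best(c,l,p):  # mask whose area contains projected middle
    q=proj(c,p);R=manip.outline_of(c,l)
    if not R: return None
    r=min(R,key=lambda r:np.hypot(*(np.argwhere(r["mask"]).mean(0)[::-1]-q)));return r["mask"].astype(np.float32)
E
python3 - <<'E'
from fit import *
np.set_printoptions(precision=4,suppress=True)
V=[manip.camera("top"),manip.camera("scene")]
def go(name,l,parts,p0,yaw,h,extra=None):
    for vs in (V,V[:1],V[1:]):
        W=[]
        for c in vs:
            m=best(c,l,[p0[0],p0[1],h])
            if extra: m=np.maximum(m,best(c,extra,[.645,.25,.06]))
            W.append((c,m))
        print(name,*fit(W,parts,p0,yaw))
for i,p in enumerate([(.428,.223),(.441,.09),(.467,-.057),(.465,-.227)]): go("C%d"%(i+1),"can_a",CAN,p,False,.08)
go("rack","rack",RACK,(.623,.141,-.2),True,.03,"tin")
go("bin","bin",BIN,(.602,-.183,-.1),True,.04)
E
```

```text
C1 [0.4284 0.2234] 0.14096635580062866
C1 [0.4294 0.2245] 0.04913441836833954
C1 [0.4277 0.223 ] 0.0694662481546402
C2 [0.4363 0.0833] 0.20641839504241943
C2 [0.436  0.0841] 0.08098118007183075
C2 [0.4374 0.0821] 0.11507774144411087
C3 [ 0.4644 -0.0595] 0.25673869252204895
C3 [ 0.4653 -0.059 ] 0.0509440116584301
C3 [ 0.4642 -0.062 ] 0.14194399118423462
C4 [ 0.4574 -0.2249] 0.6051803827285767
C4 [ 0.4574 -0.225 ] 0.05014676973223686
C4 [ 0.4448 -0.2222] 0.5509408712387085
rack [ 0.6308  0.1496 -0.145 ] 0.09912260621786118
rack [ 0.6312  0.1511 -0.1461] 0.04818563163280487
rack [ 0.6299  0.1488 -0.1544] 0.045780256390571594
bin [ 0.6028 -0.1865 -0.1305] 0.08502078056335449
bin [ 0.6037 -0.1879 -0.13  ] 0.030753344297409058
bin [ 0.5998 -0.1863 -0.1347] 0.03619716688990593
```

Request:
jog_arm --pt "217 -365 0" --pt "217 -365 0" --pt "217 -365 0" --pt "217 -365 0" --pt "217 -365 0" --pt "217 -365 0" --pt "217 -365 0" --pt "217 -365 0" --pt "217 -365 0" --pt "217 -365 0" --pt "217 -365 0" --pt "217 -365 0" --turn '[-79,-79,-79,-79,-79,-79,-79,-79,-79,-79,-79,-79]' --grip 85

```text
clock: 3.2
position: [0.4295, 0.22, 0.2317]
ee_rot: [0.763, 0.646, 0.0, 0.0]
ft_force: [-0.6, 0.3, -0.6]
grip_width: 0.994
```

Request:
jog_arm --pt "-1 3 -40" --pt "-1 3 -80" --pt "-1 3 -115" --pt "-1 3 -138" --pt "-1 3 -138" --turn '[1,1,1,1,1]'

```text
clock: 3.62
position: [0.4253, 0.2222, 0.0893]
ee_rot: [0.756, 0.654, -0.003, -0.0]
ft_force: [-0.9, 0.4, 0.4]
grip_width: 0.998
```

Request:
jog_arm --pt "0 0 0" --pt "0 0 0" --pt "0 0 0" --pt "0 0 0" --pt "0 0 0" --pt "0 0 0" --pt "0 0 0" --pt "0 0 0" --turn '[0,0,0,0,0,0,0,0]' --grip 40 --grip_force 35

```text
clock: 4.28
position: [0.4264, 0.2231, 0.0911]
ee_rot: [0.756, 0.654, -0.002, -0.0]
ft_force: [-0.8, -0.0, 7.6]
grip_width: 0.602
```

Request:
jog_arm --pt "0 0 15" --pt "0 0 40" --pt "0 0 75" --pt "0 0 105" --pt "0 0 108" --pt "0 0 108" --pt "0 0 108" --pt "0 0 108" --pt "0 0 108" --turn '[0,0,0,0,0,0,0,0,0]'

```text
clock: 5.03
position: [0.4258, 0.2227, 0.1979]
ee_rot: [0.756, 0.655, -0.003, -0.0]
ft_force: [1.0, -0.8, -0.7]
grip_width: 0.6
```

```bash
python3 - <<'E'
from h import *
for _ in range(3):
    c=manip.camera("wrist");o=manip.get_obs();print(o["ft_force"],o["position"],o["clock"])
save(c,"w1.png")
E
```

```text
[ 0.09823316 -0.35656393 -2.08321399] [0.42585604 0.22274432 0.19798248] 5.0833
[ 1.38156554  0.06556358 -1.44069077] [0.42597927 0.22277613 0.19817162] 5.1333
[-0.41374711  0.37663601 -0.90169385] [0.42610136 0.22282368 0.19837366] 5.1833
```

View pics/w1.png

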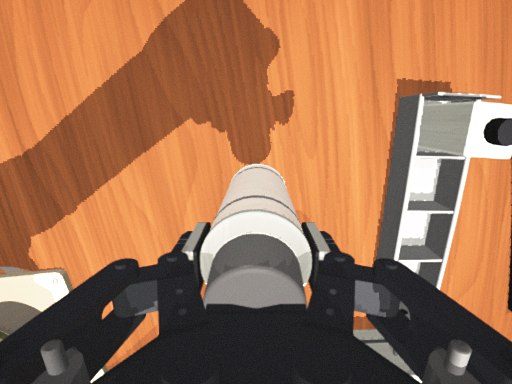

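The wrist picture shows the can held centred between the pads, around (255,255). The force readings are noisy, so I'll average them.

```bash
cat > heft.py <<'E'
from h import *
F=[];T=[]
for _ in range(20):
    manip.camera("wrist");o=manip.get_obs();F.append(o["ft_force"]);T.append(o["tau"])
F=np.array(F);print("Fz",F.mean(0),F.std(0)/20**.5,"tau",np.round(np.mean(T,0),2),o["position"],o["clock"])
E
python3 heft.py
```

```text
Fz [ 0.10104528 -0.10901361 -0.70032756] [0.08129307 0.10432495 0.11522332] tau [-0.000e+00 -3.754e+01  4.100e-01 -3.811e+01  2.000e-02  2.000e-02
  0.000e+00] [0.42639721 0.22306174 0.19907616] 6.1833
```

Request:
jog_arm --pt "33 -26 0" --pt "66 -53 0" --pt "99 -80 0" --pt "130 -110 0" --pt "140 -150 0" --pt "148 -190 0" --pt "156 -230 0" --pt "164 -270 0" --pt "172 -310 0" --pt "180 -345 0" --pt "183 -360 0" --pt "183 -360 0" --turn '[0,0,0,0,0,0,0,0,0,0,0,0]'

```text
clock: 7.18
position: [0.6088, -0.1426, 0.199]
ee_rot: [0.758, 0.652, -0.003, 0.001]
ft_force: [-0.4, -0.1, -0.9]
grip_width: 0.601
```

Request:
jog_arm --pt "0 0 0" --pt "0 0 0" --pt "0 0 -30" --pt "0 0 -60" --pt "0 0 -80" --pt "0 0 -90" --pt "0 0 -95" --pt "0 0 -95" --turn '[0,0,0,0,0,0,0,0]'

```text
clock: 7.85
position: [0.6088, -0.1417, 0.1037]
ee_rot: [0.758, 0.652, -0.003, 0.0]
ft_force: [0.1, -0.3, -0.8]
grip_width: 0.602
```

Bottom is about 8 mm above the floor; creep down.

Request:
jog_arm --pt "0 0 -3" --pt "0 0 -6" --pt "0 0 -8" --pt "0 0 -10" --pt "0 0 -10" --turn '[0,0,0,0,0]'

```text
clock: 8.27
position: [0.6097, -0.1419, 0.095]
ee_rot: [0.758, 0.652, -0.002, 0.001]
ft_force: [-0.4, 0.5, 4.0]
grip_width: 0.596
```

Request:
jog_arm --pt "0 0 0" --pt "0 0 0" --pt "0 0 0" --pt "0 0 0" --pt "0 0 0" --pt "0 0 0" --turn '[0,0,0,0,0,0]' --grip 85

```text
clock: 8.77
position: [0.6097, -0.1419, 0.0949]
ee_rot: [0.758, 0.652, -0.002, 0.001]
ft_force: [-0.5, -0.4, -0.3]
grip_width: 0.994
```

Request:
jog_arm --pt "0 0 35" --pt "0 0 75" --pt "0 0 110" --pt "-25 30 120" --pt "-50 65 120" --pt "-75 97 120" --pt "-100 130 120" --pt "-125 162 120" --pt "-150 195 120" --pt "-173 225 120" --pt "-173 225 120" --pt "-173 225 120" --turn '[0,0,0,0,0,0,0,0,0,0,0,0]'

```text
clock: 9.77
position: [0.4358, 0.0847, 0.2152]
ee_rot: [0.757, 0.654, -0.002, 0.001]
ft_force: [0.1, -0.9, -0.0]
grip_width: 0.996
```

Request:
jog_arm --pt "0 -1 -35" --pt "0 -1 -70" --pt "0 -1 -100" --pt "0 -1 -122" --pt "0 -1 -122" --turn '[0,0,0,0,0]'

```text
clock: 10.18
position: [0.4338, 0.0814, 0.0894]
ee_rot: [0.757, 0.653, -0.005, 0.0]
ft_force: [-1.2, 0.1, 0.8]
grip_width: 0.991
```

Request:
jog_arm --pt "0 0 0" --pt "0 0 0" --pt "0 0 0" --pt "0 0 0" --pt "0 0 0" --pt "0 0 0" --pt "0 0 0" --pt "0 0 0" --turn '[0,0,0,0,0,0,0,0]' --grip 40 --grip_force 35

```text
clock: 10.85
position: [0.4351, 0.0816, 0.0909]
ee_rot: [0.757, 0.653, -0.004, 0.001]
ft_force: [-0.3, -0.8, 7.9]
grip_width: 0.601
```

Request:
jog_arm --pt "0 0 15" --pt "0 0 40" --pt "0 0 75" --pt "0 0 105" --pt "0 0 108" --pt "0 0 108" --pt "0 0 108" --turn '[0,0,0,0,0,0,0]'

```text
clock: 11.43
position: [0.4349, 0.0817, 0.1988]
ee_rot: [0.757, 0.653, -0.003, 0.001]
ft_force: [-0.7, 0.0, -1.7]
grip_width: 0.597
```

```bash
python3 heft.py
```

```text
Fz [-0.07583778  0.06524164 -1.01626815] [0.07031911 0.10521224 0.09562317] tau [ 0.000e+00 -2.936e+01 -1.200e+00 -3.827e+01  4.000e-02  3.000e-02
  0.000e+00] [0.43509151 0.0816912  0.19897562] 12.4333
```

Request:
jog_arm --pt "0 0 40" --pt "0 0 75" --pt "20 -36 76" --pt "39 -72 76" --pt "57 -108 76" --pt "75 -144 76" --pt "93 -180 76" --pt "111 -216 76" --pt "129 -252 76" --pt "145 -286 76" --pt "161 -318 76" --pt "161 -318 76" --turn '[0,0,0,0,0,0,0,0,0,0,0,0]'

```text
clock: 13.43
position: [0.5959, -0.2432, 0.273]
ee_rot: [0.759, 0.651, -0.006, 0.002]
ft_force: [-1.3, -1.5, -1.4]
grip_width: 0.597
```

Request:
jog_arm --pt "0 0 0" --pt "0 0 0" --pt "0 0 -35" --pt "0 0 -70" --pt "0 0 -105" --pt "0 0 -135" --pt "0 0 -155" --pt "0 0 -168" --pt "0 0 -171" --pt "0 0 -171" --turn '[0,0,0,0,0,0,0,0,0,0]'

```text
clock: 14.27
position: [0.596, -0.2424, 0.1023]
ee_rot: [0.759, 0.651, -0.006, 0.001]
ft_force: [0.5, -0.3, -1.3]
grip_width: 0.6
```

Request:
jog_arm --pt "0 0 -3" --pt "0 0 -6" --pt "0 0 -8" --pt "0 0 -9" --pt "0 0 -9" --turn '[0,0,0,0,0]'

```text
clock: 14.68
position: [0.5967, -0.2427, 0.0951]
ee_rot: [0.759, 0.651, -0.005, 0.002]
ft_force: [-2.3, 0.6, 9.5]
grip_width: 0.6
```

Request:
jog_arm --pt "0 0 0" --pt "0 0 0" --pt "0 0 0" --pt "0 0 0" --pt "0 0 0" --pt "0 0 0" --turn '[0,0,0,0,0,0]' --grip 85

```text
clock: 15.18
position: [0.5966, -0.2427, 0.095]
ee_rot: [0.759, 0.651, -0.005, 0.002]
ft_force: [-0.1, 0.1, 0.4]
grip_width: 0.996
```

Request:
jog_arm --pt "0 0 35" --pt "0 0 75" --pt "0 0 110" --pt "-22 30 120" --pt "-44 61 120" --pt "-66 91 120" --pt "-88 122 120" --pt "-110 152 120" --pt "-132 183 120" --pt "-132 183 120" --pt "-132 183 120" --turn '[0,0,0,0,0,0,0,0,0,0,0]'

```text
clock: 16.1
position: [0.4641, -0.0579, 0.2153]
ee_rot: [0.758, 0.652, -0.004, 0.002]
ft_force: [0.3, -0.9, 0.9]
grip_width: 0.993
```

Request:
jog_arm --pt "1 -2 -35" --pt "1 -2 -70" --pt "1 -2 -100" --pt "1 -2 -122" --pt "1 -2 -122" --turn '[0,0,0,0,0]'

```text
clock: 16.52
position: [0.4628, -0.0613, 0.0896]
ee_rot: [0.758, 0.652, -0.008, 0.0]
ft_force: [-0.7, 1.0, -0.0]
grip_width: 0.994
```

Request:
jog_arm --pt "0 0 0" --pt "0 0 0" --pt "0 0 0" --pt "0 0 0" --pt "0 0 0" --pt "0 0 0" --pt "0 0 0" --pt "0 0 0" --turn '[0,0,0,0,0,0,0,0]' --grip 40 --grip_force 45

```text
clock: 17.18
position: [0.4641, -0.0616, 0.0912]
ee_rot: [0.759, 0.652, -0.006, 0.001]
ft_force: [-0.9, -1.0, 7.3]
grip_width: 0.594
```

Request:
jog_arm --pt "0 0 15" --pt "0 0 40" --pt "0 0 75" --pt "0 0 105" --pt "0 0 108" --pt "0 0 108" --pt "0 0 108" --turn '[0,0,0,0,0,0,0]'

```text
clock: 17.77
position: [0.4638, -0.0614, 0.1987]
ee_rot: [0.758, 0.652, -0.006, 0.001]
ft_force: [-0.5, -0.3, -2.5]
grip_width: 0.596
```

```bash
python3 heft.py; python3 - <<'E'
from fit import *
np.set_printoptions(precision=4,suppress=True)
c=manip.camera("top")
o=manip.get_obs();z=o["position"][2]-.0911
P=[[[x,y,zz+z] for x,y,zz in Q] for Q in CAN]
for r in manip.pinpoint(c,"can_a"): print(r["confidence"],np.round(r["at"]),onz(c,r["at"],z),onz(c,r["at"],0))
save(c,"t2.png")
E
```

```text
Fz [-0.14469596 -0.04532078 -2.85830266] [0.10613191 0.10868988 0.10726395] tau [  0.   -28.    -0.48 -39.15   0.07   0.05   0.  ] [ 0.46406578 -0.06159858  0.19917747] 18.7667
0.64 [338. 156.] [ 0.5692 -0.2216  0.1081] [ 0.5916 -0.2441  0.    ]
0.63 [391. 203.] [ 0.4455 -0.3623  0.1081] [ 0.4549 -0.3996  0.    ]
0.62 [330. 199.] [ 0.4526 -0.2013  0.1081] [ 0.4629 -0.2216  0.    ]
0.61 [340. 251.] [ 0.3181 -0.2251  0.1081] [ 0.3141 -0.2479  0.    ]
0.54 [312. 227.] [ 0.3813 -0.1512  0.1081] [ 0.384  -0.1663  0.    ]
```

View pics/t2.png

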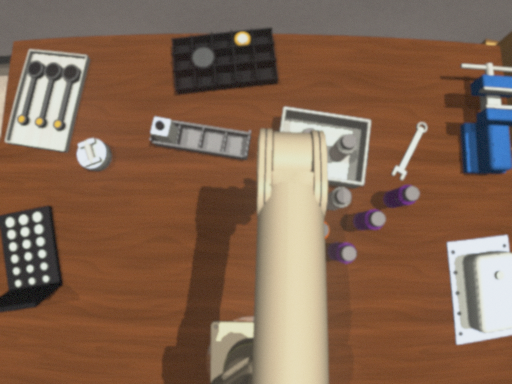

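C3 weighs about 2.86 N, so it is full and C4 must be too. The picture shows a spent can standing in the bin at (344,148). I'll carry C3 to above the bay at y = -33.5 mm.

Request:
jog_arm --pt "27 30 0" --pt "54 59 0" --pt "81 89 0" --pt "108 118 0" --pt "135 148 0" --pt "155 168 0" --pt "162 177 0" --pt "162 177 0" --pt "162 177 0" --pt "162 177 -15" --pt "162 177 -30" --pt "162 177 -30" --turn '[0,0,0,0,0,0,0,0,0,0,0,0]'

```text
clock: 19.87
position: [0.624, 0.1136, 0.1668]
ee_rot: [0.759, 0.651, -0.008, 0.0]
ft_force: [-1.5, -0.4, -3.2]
grip_width: 0.6
```

```bash
cat > chk.py <<'E'
from fit import *
import sys
np.set_printoptions(precision=4,suppress=True)
c=manip.camera("scene");o=manip.get_obs();p=np.array(o["position"]);z=p[2]-.0912
P=[[[x,y,zz+z] for x,y,zz in Q] for Q in [cyl(.026,0,.065)]]
im=np.array(c["frame"])[:,:,::-1].copy()
rk=np.array([.6308,.1496]);a=-.148
print(p,z)
for y0 in (-.1005,-.0335,.0335):
    for h in(.045,):
        q=[proj(c,[rk[0]+np.cos(a)*x-np.sin(a)*(y0+y),rk[1]+np.sin(a)*x+np.cos(a)*(y0+y),h]) for x,y in((-.032,-.032),(.032,-.032),(.032,.032),(-.032,.032))]
        cv2.polylines(im,[np.int32(np.array(q)*16)],True,(0,255,0),1,cv2.LINE_AA,4)
q=[proj(c,[p[0]+.026*np.cos(t),p[1]+.026*np.sin(t),z]) for t in np.linspace(0,6.28,40)]
cv2.polylines(im,[np.int32(np.array(q)*16)],True,(0,0,255),1,cv2.LINE_AA,4)
cv2.imwrite("pics/"+sys.argv[1],cv2.resize(im[110:290,220:420],None,fx=4,fy=4,interpolation=cv2.INTER_CUBIC)[:600])
c=manip.camera("wrist");cv2.imwrite("pics/w"+sys.argv[1],np.array(c["frame"])[:,:,::-1])
E
python3 chk.py c3.png
```

```text
[0.6246 0.1138 0.1683] 0.07711751994542815
```

View pics/c3.png

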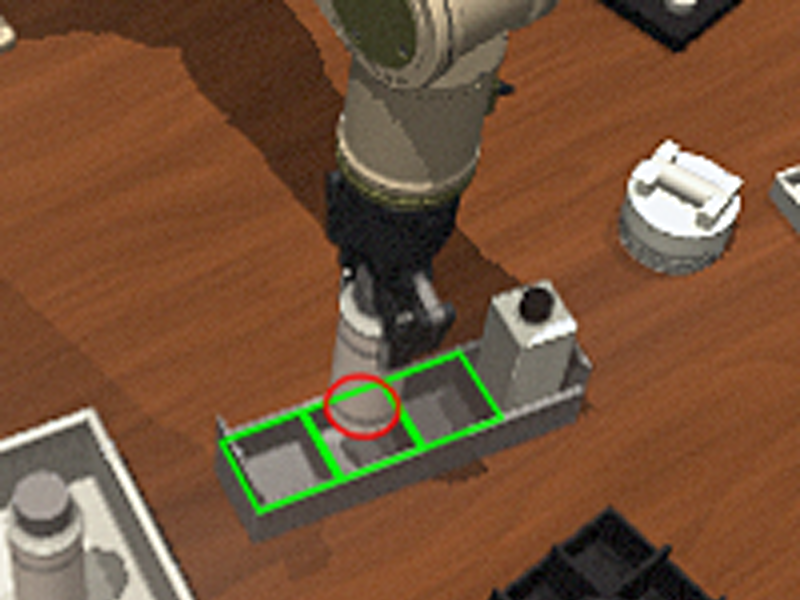

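The green rack model lines up with the real bays. The can foot, around (361,405), is over the middle bay within a couple of mm, so I'll lower it.

Request:
jog_arm --pt "1 2 0" --pt "1 2 -20" --pt "1 2 -40" --pt "1 2 -55" --pt "1 2 -64" --pt "1 2 -68" --pt "1 2 -68" --turn '[0,0,0,0,0,0,0]'

```text
clock: 20.55
position: [0.6264, 0.1161, 0.1016]
ee_rot: [0.759, 0.651, -0.007, 0.001]
ft_force: [-1.0, 0.1, -3.1]
grip_width: 0.597
```

Inside the bay with no contact (Fz about -3, the weight alone); creep to the floor.

Request:
jog_arm --pt "0 0 -3" --pt "0 0 -6" --pt "0 0 -8" --pt "0 0 -9" --pt "0 0 -9" --turn '[0,0,0,0,0]'

```text
clock: 20.97
position: [0.627, 0.1162, 0.0943]
ee_rot: [0.759, 0.651, -0.006, 0.001]
ft_force: [-4.1, -0.2, 7.5]
grip_width: 0.594
```

Request:
jog_arm --pt "0 0 0" --pt "0 0 0" --pt "0 0 0" --pt "0 0 0" --pt "0 0 0" --pt "0 0 0" --turn '[0,0,0,0,0,0]' --grip 85

```text
clock: 21.47
position: [0.627, 0.1162, 0.0942]
ee_rot: [0.759, 0.651, -0.006, 0.001]
ft_force: [-0.4, 0.9, 0.6]
grip_width: 0.996
```

Request:
jog_arm --pt "0 0 35" --pt "0 0 75" --pt "0 0 110" --pt "-18 -37 125" --pt "-36 -73 125" --pt "-54 -109 125" --pt "-72 -145 125" --pt "-90 -182 125" --pt "-108 -218 125" --pt "-126 -254 125" --pt "-144 -290 125" --pt "-162 -327 125" --turn '[0,0,0,0,0,0,0,0,0,0,0,0]'

```text
clock: 22.47
position: [0.4638, -0.2122, 0.2193]
ee_rot: [0.759, 0.651, -0.005, 0.001]
ft_force: [0.6, -0.4, 0.2]
grip_width: 0.995
```

```bash
python3 - <<'E'
from h import *
c=manip.camera("wrist");save(c,"w4.png");o=manip.get_obs();print(o["position"],o["ee_rot"])
for r in manip.pinpoint(c,"can_a"): print(r["confidence"],np.round(r["at"]),onz(c,r["at"],0),)
E
```

```text
[ 0.45953474 -0.22063634  0.21977296] [ 0.76216636  0.64734759 -0.0063467   0.00180666]
0.91 [252. 173.] [ 0.45669821 -0.22043085  0.        ]
0.77 [152. 199.] [ 3.06674067e-01 -2.35946379e-01 -5.55111512e-17]
0.68 [352. 173.] [ 0.59417791 -0.24054729  0.        ]
0.63 [359.  95.] [ 0.6101305  -0.13796449  0.        ]
0.63 [184. 145.] [ 0.37005036 -0.16773518  0.        ]
0.58 [221. 236.] [ 0.39612497 -0.30853354  0.        ]
0.56 [277. 280.] [ 0.46846372 -0.39580492  0.        ]
```

View pics/w4.png

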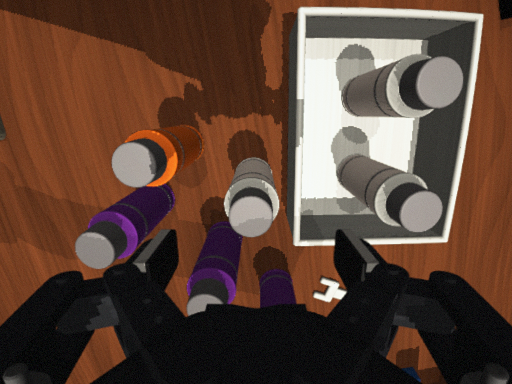

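The wrist view shows C4 at (252,205) with its neighbours clear of the fingers, and both spent cans upright in the bin.

Request:
jog_arm --pt "-2 -2 0" --pt "-2 -2 0" --pt "-2 -2 -20" --pt "-2 -2 -40" --pt "-2 -2 -40" --turn '[0,0,0,0,0]'

```text
clock: 22.98
position: [0.4583, -0.2177, 0.1768]
ee_rot: [0.762, 0.648, -0.007, -0.0]
ft_force: [-1.3, 0.0, -1.0]
grip_width: 0.996
```

Request:
jog_arm --pt "-1 -5 -15" --pt "-1 -5 -40" --pt "-1 -5 -65" --pt "-1 -5 -80" --pt "-1 -5 -84" --pt "-1 -5 -84" --turn '[0,0,0,0,0,0]'

```text
clock: 23.48
position: [0.4574, -0.222, 0.0926]
ee_rot: [0.761, 0.648, -0.008, -0.001]
ft_force: [0.1, 0.4, -0.3]
grip_width: 0.995
```

Request:
jog_arm --pt "0 0 0" --pt "0 0 0" --pt "0 0 0" --pt "0 0 0" --pt "0 0 0" --pt "0 0 0" --pt "0 0 0" --pt "0 0 0" --turn '[0,0,0,0,0,0,0,0]' --grip 40 --grip_force 45

```text
clock: 24.15
position: [0.4583, -0.2223, 0.094]
ee_rot: [0.761, 0.648, -0.007, 0.0]
ft_force: [-0.2, 1.7, 5.9]
grip_width: 0.593
```

Request:
jog_arm --pt "0 0 15" --pt "0 0 40" --pt "0 0 75" --pt "0 0 105" --pt "0 0 140" --pt "0 0 175" --pt "0 0 180" --pt "0 0 180" --pt "0 0 180" --turn '[0,0,0,0,0,0,0,0,0]'

```text
clock: 24.9
position: [0.4581, -0.222, 0.2735]
ee_rot: [0.761, 0.648, -0.007, -0.0]
ft_force: [-0.9, -0.7, -3.8]
grip_width: 0.595
```

```bash
python3 heft.py
```

```text
Fz [ 0.1162575  -0.26380334 -2.61154152] [0.11873451 0.08169795 0.06973151] tau [ 1.000e-02 -2.901e+01  1.370e+00 -4.069e+01  1.000e-01  4.000e-02
  0.000e+00] [ 0.45830918 -0.22224203  0.27404083] 25.9
```

C4 reads 2.61 N: full. To the bay at y = -100.5 mm.

Request:
jog_arm --pt "19 33 0" --pt "38 66 0" --pt "57 99 0" --pt "76 132 0" --pt "95 165 0" --pt "114 198 0" --pt "133 230 0" --pt "150 258 0" --pt "158 272 0" --pt "158 272 0" --pt "158 272 0" --pt "158 272 0" --turn '[1,1,1,1,1,1,1,1,1,1,1,1]'

```text
clock: 26.9
position: [0.6161, 0.0486, 0.274]
ee_rot: [0.756, 0.655, -0.008, 0.0]
ft_force: [0.1, -0.4, -2.7]
grip_width: 0.596
```

Request:
jog_arm --pt "0 0 -25" --pt "0 0 -50" --pt "0 0 -75" --pt "0 0 -90" --pt "0 0 -95" --pt "0 0 -95" --turn '[0,0,0,0,0,0]'

```text
clock: 27.4
position: [0.6153, 0.0475, 0.1783]
ee_rot: [0.757, 0.654, -0.008, -0.0]
ft_force: [-0.3, 0.3, -1.7]
grip_width: 0.59
```

```bash
sed -i 's/-.0912/-.0940/' chk.py; python3 chk.py c4.png
```

```text
[0.6161 0.0477 0.1796] 0.08560379360290102
```

View pics/c4.png

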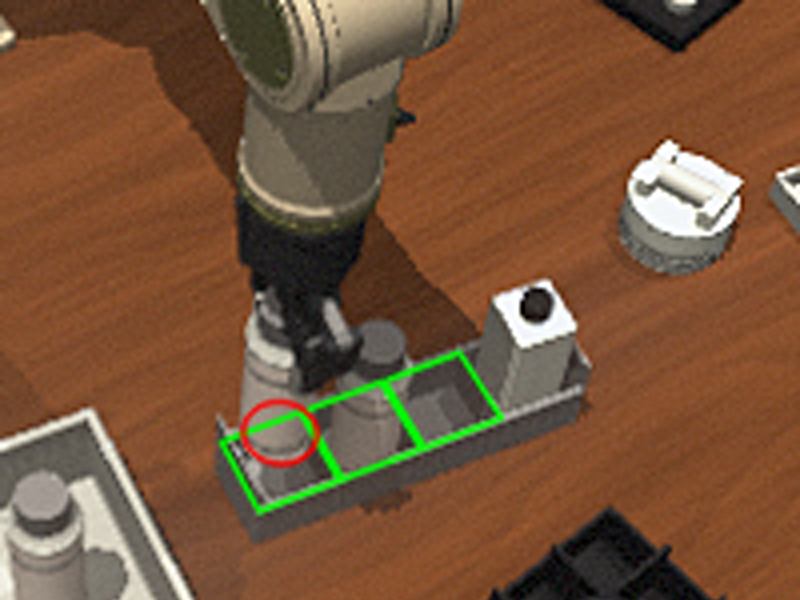

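C3 stands in the middle bay. C4's foot, around (276,432), is 1–2 mm left of its circle, so I'll shift +y by 3–4 mm while lowering.

Request:
jog_arm --pt "0 4 0" --pt "0 4 0" --pt "0 4 -15" --pt "0 4 -30" --pt "0 4 -45" --pt "0 4 -60" --pt "0 4 -72" --pt "0 4 -76" --pt "0 4 -76" --turn '[0,0,0,0,0,0,0,0,0]'

```text
clock: 28.25
position: [0.6162, 0.052, 0.1037]
ee_rot: [0.756, 0.654, -0.007, 0.0]
ft_force: [-0.3, -0.2, -2.0]
grip_width: 0.595
```

Request:
jog_arm --pt "0 0 -2" --pt "0 0 -4" --pt "0 0 -6" --pt "0 0 -8" --pt "0 0 -8" --turn '[0,0,0,0,0]'

```text
clock: 28.67
position: [0.6167, 0.0521, 0.0971]
ee_rot: [0.756, 0.654, -0.007, 0.001]
ft_force: [-3.2, 0.8, 6.9]
grip_width: 0.593
```

On the floor; open, back off up and away.

Request:
jog_arm --pt "0 0 0" --pt "0 0 0" --pt "0 0 0" --pt "0 0 0" --pt "0 0 0" --pt "0 0 0" --turn '[0,0,0,0,0,0]' --grip 85

```text
clock: 29.17
position: [0.6167, 0.0521, 0.097]
ee_rot: [0.756, 0.654, -0.007, 0.001]
ft_force: [0.2, 0.6, 0.5]
grip_width: 0.992
```

Request:
jog_arm --pt "0 0 30" --pt "0 0 65" --pt "0 0 100" --pt "0 0 140" --pt "-35 0 160" --pt "-70 0 170" --pt "-105 0 170" --pt "-130 0 170" --pt "-130 0 170" --pt "-130 0 170" --turn '[0,0,0,0,0,0,0,0,0,0]'

```text
clock: 30.0
position: [0.4861, 0.0524, 0.2676]
ee_rot: [0.756, 0.655, -0.006, 0.0]
ft_force: [0.7, 0.1, -0.0]
grip_width: 0.996
```

```bash
python3 - <<'E'
from fit import *
np.set_printoptions(precision=4,suppress=True)
c=manip.camera("scene");save(c,"f.png")
rk=np.array([.6308,.1496]);a=-.148;R=np.array([[np.cos(a),np.sin(a)],[-np.sin(a),np.cos(a)]])
for r in manip.pinpoint(c,"can_a"):
    p=onz(c,r["at"],.0035)[:2];print(r["confidence"],np.round(r["at"]),p,"rack frame",R@(p-rk))
for l in("tin","piston","wrench"):
    for r in manip.pinpoint(c,l): print(l,np.round(r["at"]),onz(c,r["at"],0))
print(manip.get_obs()["clock"],manip.get_obs()["ft_force"])
E
```

```text
0.94 [159. 209.] [ 0.334  -0.2436] rack frame [-0.2356 -0.4327]
0.79 [146. 236.] [ 0.4006 -0.3182] rack frame [-0.1587 -0.4966]
0.79 [186. 207.] [ 0.374  -0.1676] rack frame [-0.2072 -0.3516]
0.72 [288. 232.] [0.6154 0.0478] rack frame [-0.0002 -0.1029]
0.62 [200. 275.] [ 0.601  -0.2419] rack frame [ 0.0283 -0.3916]
0.61 [230. 260.] [ 0.6029 -0.1462] rack frame [ 0.016  -0.2967]
0.61 [128. 265.] [ 0.464  -0.4038] rack frame [-0.0833 -0.5719]
0.57 [314. 228.] [0.6444 0.1203] rack frame [ 0.0178 -0.027 ]
tin [348. 209.] [0.643 0.254 0.   ]
piston [388. 165.] [0.5762 0.471  0.    ]
wrench [131. 319.] [ 0.6161 -0.4629  0.    ]
30.25 [-0.1495  0.3285 -0.3877]
```

View pics/f.png

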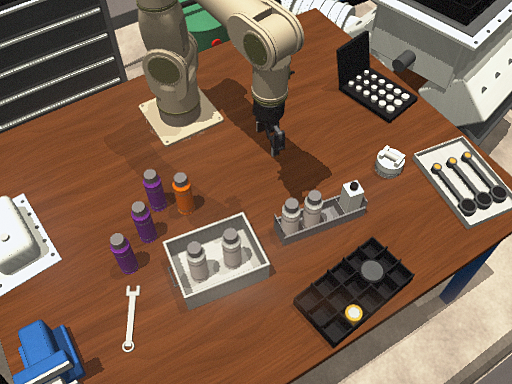

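```bash
python3 -c "
from workcell import manip
print(manip.hand_in())"
```

```text
the job is handed in; nothing more can be done
None
```

I sorted all four white cans and handed the job in at about 30 s on the robot clock; the hand-in returned no verdict. In the order I lifted them, they read 0.70, 1.02, 2.86 and 2.61 N.

- **Spent cans:** the first two are standing in the waste bin.
- **Full cans:** the last two are standing in the rack bays at y = -33.5 mm and y = -100.5 mm.
- **Set-down:** I lowered every can until the wrist force showed it was on the floor (4 to 9.5 N) before opening the gripper.

**Last checks**
- The final scene picture shows all four cans upright and the gripper clear of everything. The orange and purple look-alikes appear untouched.
- The tin, piston and wrench measured within about 11 mm of where they started, which I take to be detection scatter since the arm never went near them.
- **One disagreement:** the detector put the can in the y = -33.5 mm bay at x = +18 mm in the rack frame, outside the ±12 mm limit. I set this aside because the bay leaves the can only about ±6 mm, and the tool position and floor contact at release both agreed with a centred can. I did not measure it again.
- **Closest weight:** the second can's 1.02 N is near the top of the empty range but far below the 2.45 N of the lightest full can.

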